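# Seat the stacking post in the tier's tapered cup and rock it free

## Robot

A 6-joint arm with a two-finger parallel gripper is mounted at the origin on the work surface. World frame = base frame: x ahead of the robot, y to its left, z up, the work surface at z = 0. Lengths are in m, angles in rad, forces in N, time in s.
With the tool pointing down it reaches from about 0.425 to 0.95 m from the base axis. Payload 3.5 kg.
Tool frame: the origin (TCP) lies at the very end of the fingers, on their centre line; the grasp point (between the pads) lies 19 mm behind it; z points along the fingers, y is the line along which they close (so a half turn about z gives the same grasp; the last joint's range is limited). The gripper opens to 85 mm and grips with 20 to 120 N. Pads are 22 mm wide; open, the fingers measure 114 mm over their backs; the gripper's body (76 mm by 85 mm) begins 54 mm behind the grasp point. The pads swing forward as they close: fully open they stand 13 mm farther back than shut.
Start: joints at [1.141, 0.286, 1.577, -0, 1.279, -0.15], TCP at [0.186, 0.649, 0.231] pointing down, gripper open.
Joint ranges: [-2.77, 2.77], [-0.9, 2.22], [0.21, 2.48], [-1.53, 4.67], [0.24, 2.81], [-2.84, 2.84]. Speed limits (rad/s): [2.79, 2.79, 3.14, 3.14, 3.14, 3.14].

## Interface

Orientations are given as a unit quaternion [x, y, z, w].
In Python, from plant import ctrl gives the robot as it stands.
- The arm moves only by the tool carry_out, never from a script. Its argument "deltas" is one flat list of numbers, 6 for each row, row after row: the shift along the tool's x, y, z in m, then the turn, a rotation vector about the tool's x, y, z in rad. A call has 1 to 5 rows; each row is the pose to reach, as a shift and turn from the pose commanded when the call began, along the tool's axes at that moment; what a row does not reach only later rows make up. A row lasts 1/8 s, in which the tool goes at most 62.5 mm and 10.7 degrees, less where a joint would pass 70% of its speed; a pose out of reach is approached as far as the arm can. A call with a gripper value outside its range is refused whole. "grip" is the opening in per cent of the stroke, from 0 (shut) to 100 (fully open), set as the call begins (left out, the last holds). The fingers move at their own pace and stop on an object; "grip_force" is the grip in N (left out, the last holds). Time passes only in rows, so rows that repeat a pose let the fingers close. It gives the time, the measured TCP pose, the force, the opening and the grip force at its end, in the units of the state.
- ctrl.get_state(): the state, without advancing time (a new reading comes with each control period).
- ctrl.read_camera(name): name is "scene" or "top" or "wrist"; returns (picture, depth): 420x560x3 uint8, red, green, blue; 420x560 float32, m along the optical axis (not along the pixel's ray), 0 where there is no reading.
- ctrl.camera_model(name): a dict with "intrinsics" (3x3 intrinsics, pixels), "k1" (the pictures are not rectified: a ray, as slopes to the right and down, at radius r is drawn at 1 + k1 r^2 times it, then the intrinsics apply), "extrinsics" (4x4, takes a point from world to camera coordinates); the wrist camera has in their place "hand_eye" (4x4, takes a point from camera to tool coordinates, whose origin is the TCP and whose axes are the flange's). Camera axes: x right, y down, z forward; pixel columns grow to the right and rows downward; lengths in m; the calibration is good to about 2 mm. A picture is of the moment at which its call begins: read the wrist's pose just before it. camera_model takes no time and is no camera call.
- ctrl.sign_off(): hands the job in; it is judged then, once.
Trained networks look in the newest picture that a camera, given by its name, has taken for a name from the list of things; names that differ only in an ending like _2 or _b are one class to them, and where a whole thing is asked for, a point or a joint stands for the part that bears it (a point fixed in the world has none). Each returns a list of dicts, best first, with "score" (0 to 1); they miss things now and then, are a little off and sometimes report something else, mostly with a low value. They report only what shows in the picture. A call takes as long as a camera call. They do not tell look-alikes from the thing itself.
- ctrl.find_in(camera, query): "uv" ([column, row] in pixels, amid what is visible of it).
The state is a dict: "time": time; "qpos": joint angles; "dq": joint speeds; "joint_efforts": joint torques, N m; "eef_pos": TCP position; "tcp_rot": TCP orientation; "contact_force": force on the tool from outside, world axes, zero at the start; "wrist_torque": the same for the moment, N m; "opening": opening from 0.0 (shut) to 1.0 (fully open); "finger_force": force on a finger pad.
Only numpy, scipy, OpenCV 4.12 (cv2) and the standard library are available. Lean on these libraries where they do the work, as an engineer would, in place of code of your own. Each camera call takes 0.05 s, during which the arm holds its last target. There are 200 camera calls.

## Task

Take the large loose stacking post, lower it gently, not dropping it, point down into the empty wide cup on the corner of the smoked acrylic tier and press it fully home with about 10 N, never more than 15 N. Then check that its taper has not stuck: rock the post about ten degrees over to one side, so that it leans lightly on the cup's wall without coming out. Finally let it back down fully home and upright in the cup and let go; leave the other things where they are.

Things in the scene. Friction and masses are not known exactly. Their poses are not given: they have to be found in the camera images.
- cone: the large loose stacking post, bare aluminium, 94 mm tall, standing on the bench on its flat tip. Origin: centre of the tip's underside; z along its axis towards the stem; x and y square to the stem's faces. Upward from the origin: a taper, radius 10 mm at 0 to 22 mm at 30 mm; a round collar, radius 24 mm, 30 to 36 mm; a square stem 20 x 20 mm, 36 to 84 mm (grasp this); a small tapered top to 94 mm. 0.13 to 0.25 kg
- cone_stem (a point): point on the large post's axis, in its square stem, 60 mm above its tip: a good height to grasp. The post is rigid: pushing it about 1 mm too far down or sideways in the cup adds 10 N or more
- cup: the empty wide cup, fixed at one corner of the tier (which varies): a steel liner 52 mm across, 34 mm tall, clamped in a black ring 62 mm across, 26 mm tall. Origin: centre of the ring's underside, on the tier's top; z up. The liner was screwed up or down to level the tier, so its rim stands 34 to 54 mm above this origin, differently each time and not told: feel for it. It does not move under the push
- cup_ring (a point): centre of the wide cup's ring, at its top, 26 mm above the cup's origin. The liner's bore matches the large post's taper: radius 20.4 mm at its rim, 0.4 mm less per mm of depth. Fully home, the post's collar is 4 mm clear of the rim and its tip 26 mm below it, 8 to 28 mm above the cup's origin; rocked ten degrees it touches the wall with its tip 2 to 8 mm higher
- cup_narrow: a narrower empty steel cup, fixed at another corner: 36 mm across, 26 mm tall, mouth radius 12 mm; for the small post, not for the large one. Origin: centre of its underside
- post_a: another wide cup with a large post already fitted, fixed, at another corner of the tier: 62 mm across, 106 mm tall. Origin: centre of its underside, on the tier's top
- post_b: the same as post_a, at the remaining corner
- tier: smoked acrylic tier, a plate 200 (x) x 240 (y) x 8 mm on rubber feet, fixed; top 16 mm above the bench. Origin: centre of its underside, at the bench. The four cups and posts stand at x = +-70 mm, y = +-90 mm
- cone_small: the small loose stacking post, aluminium, 74 mm tall, collar 32 mm across, stem 14 mm square; stands on its tip beside the large one (their places may be swapped). Leave it standing. Origin: centre of the tip's underside
- drive: matte black hard drive 78 x 115 x 15 mm lying in the middle of the tier. Origin: centre of its underside
- sleeved_drive: hard drive in an orange sleeve, 84 x 121 x 18 mm, lying on the bench beyond the tier. Origin: centre of its underside
- parts_box: small clear open parts box 90 x 65 x 30 mm on the bench. Origin: centre of its underside
- tweezers: stainless tweezers, 125 mm long, 6 mm high, lying on the bench. Origin: about the middle, at the bench
- screwdriver: screwdriver, 170 mm long, lying on the bench to the robot's right
Mind the look-alikes: they are no part of the job. What is shaped like the cone but brown or pink is not meant.

How it is judged:
On the way, in this order (a step that is already met when the one before it is completed fails the run):
1. the large post stands fully home and upright in the wide cup and is pressed into it with 8 to 25 N, summed over the taper (1 to 1.5 times the push) (z of cone in the frame of cup between 0.006 and 0.0305 m and horizontal distance between cone and cup below 0.0012 m and angle between cone's own z axis and vertical below 0.05 rad and contact force between cone and cup between 8 and 25 N), for 0.2 s.
2. the post is rocked at least 6 degrees (at most 20) over, its taper still in the cup and touching its wall (angle between cone's own z axis and vertical between 0.105 and 0.35 rad and contact force between cone and cup above 0.5 N and z of cone in the frame of cup below 0.046 m and horizontal distance between cone and cup below 0.01 m), for 0.2 s.
At the end, for the whole second after the job is handed in: the large post stands at rest and released in the wide cup, fully home (nothing holds it up, axes within 1.2 mm, tip 6 to 30.5 mm above the underside of the cup) and upright within 3 degrees (z of cone in the frame of cup between 0.006 and 0.0305 m and horizontal distance between cone and cup below 0.0012 m and angle between cone's own z axis and vertical below 0.05 rad and linear speed of cone below 0.01 m/s and angular speed of cone below 0.1 rad/s); the robot touches nothing.
It fails at once if the large post is dropped into the cup (falls or moves faster than 0.25 m/s there) (horizontal distance between cone and cup below 0.012 m and z of cone in the frame of cup below 0.044 m and linear speed of cone above 0.25 m/s).
It fails at once if post and cup are forced together with more than 25 N summed over the taper (1 to 1.5 times the push) (contact force between cone and cup above 25 N).
It fails at once if another thing is moved more than 20 mm, or the small post tipped over (distance of any of cone_small, drive, sleeved_drive, parts_box, tweezers, screwdriver from where it was at the start of the episode above 0.02 m or angle between cone_small's own z axis and vertical above 0.4 rad).
It also fails if it takes over 61 s, if anything falls off the work surface, if the arm or the gripper's body presses on something with over 40 N, if the wrist force passes 120 N, or if a joint passes its speed limit or range.

## Working session

There is one attempt and no reset: what is moved stays moved. The work goes in short steps, Python scripts to look and compute and a tool call to move; the robot and the scene stay as the last step left them, time stands still between calls to the robot, and variables do not carry over. Pictures are saved under pics/ and viewed, at most 10 in all, crops included, and the job is handed in when it is done.

Besides the shell and the picture viewer there is one more tool, called after "Call:" as a command line: name --argument value ..., lists and objects as JSON in quotes. carry_out: Moves the arm, as the interface text tells. Its arguments: {"type":"object","properties":{"deltas":{"type":"array"},"grip":{"type":"number"},"grip_force":{"type":"number"}},"required":["deltas"]}

```bash
mkdir -p pics
cat > h.py <<'E'
import numpy as np, cv2
from plant import ctrl
from scipy.spatial.transform import Rotation as R
def ray(cam,uv):
    m=ctrl.camera_model(cam);K=np.array(m["intrinsics"])
    d=np.array([(uv[0]-K[0,2])/K[0,0],(uv[1]-K[1,2])/K[1,1]])
    s=d.copy()
    for _ in range(20): s=d/(1+m["k1"]*(s@s))
    return np.array([s[0],s[1],1.])
def c2w(cam,st=None):
    m=ctrl.camera_model(cam)
    if cam!="wrist": return np.linalg.inv(np.array(m["extrinsics"]))
    T=np.eye(4);T[:3,:3]=R.from_quat(st["tcp_rot"]).as_matrix();T[:3,3]=st["eef_pos"]
    return T@np.array(m["hand_eye"])
def pt(cam,uv,z,st=None):  # at depth z
    return (c2w(cam,st)@np.r_[ray(cam,uv)*z,1])[:3]
def onplane(cam,uv,h,st=None):
    T=c2w(cam,st);d=T[:3,:3]@ray(cam,uv);return T[:3,3]+d*(h-T[2,3])/d[2]
def cloud(cam,D,st=None):
    m=ctrl.camera_model(cam);K=np.array(m["intrinsics"]);h,w=D.shape
    u,v=np.meshgrid(np.arange(w),np.arange(h));x=(u-K[0,2])/K[0,0];y=(v-K[1,2])/K[1,1];a,b=x,y
    for _ in range(15):
        r=1+m["k1"]*(a*a+b*b);a,b=x/r,y/r
    P=np.stack([a*D,b*D,D],-1);T=c2w(cam,st);return P@T[:3,:3].T+T[:3,3]
def save(n,img,crop=None,f=1):
    if crop: img=img[crop[1]:crop[3],crop[0]:crop[2]]
    cv2.imwrite("pics/"+n+".png",cv2.resize(img[...,::-1],None,fx=f,fy=f,interpolation=cv2.INTER_CUBIC))
E
python3 - <<'E'
from h import *
print(ctrl.get_state())
out=[]
for c in("scene","top"):
    p,d=ctrl.read_camera(c);np.savez(c,p=p,d=d);out.append(p)
    for q in("cone","cup","cup_ring","cup_narrow","post_a","tier","cone_small"):
        for r in ctrl.find_in(c,q)[:4]:
            uv=np.array(r["uv"]);z=d[int(uv[1]),int(uv[0])]
            print(c,q,round(r["score"],2),uv.round(1),pt(c,uv,z).round(3) if z else None)
save("scene",out[0],f=1.4); save("top",out[1],f=1.4)
E
```

```text
{'time': 0.0, 'qpos': array([ 1.14097958e+00,  2.87185348e-01,  1.57818813e+00, -3.06367422e-05,
        1.27858792e+00, -1.49984675e-01]), 'dq': array([ 0.00010236,  0.00195265, -0.00210968,  0.00091015, -0.00117025,
       -0.00062651]), 'joint_efforts': array([-8.72887795e-04, -4.05965173e+01, -2.92633617e+01, -1.57596915e-04,
        5.78799751e-03,  1.88089501e-05]), 'eef_pos': array([0.18612169, 0.64814592, 0.22992803]), 'tcp_rot': array([ 1.39455489e-01,  9.90227632e-01, -1.13914023e-03, -3.24508519e-04]), 'contact_force': array([-0.02955192,  0.53408076,  0.16082712]), 'wrist_torque': array([ 0.01016932, -0.00447535, -0.01048932]), 'finger_force': 0.0, 'opening': 1.0014240603551374}
scene cone 0.93 [345.8 276.9] [0.602 0.249 0.056]
scene cone 0.8 [299.3 266.4] [0.661 0.175 0.052]
scene cone 0.73 [327.7 247.6] [0.58  0.161 0.047]
scene cone 0.34 [239.2 132.2] [ 0.5   -0.371  0.016]
scene cup 0.95 [262.4 212.5] [0.645 0.008 0.06 ]
scene cup_ring 0.7 [261.6 213. ] [0.647 0.007 0.059]
scene cup_narrow 0.74 [285.7 157.1] [ 0.464 -0.178  0.03 ]
scene cup_narrow 0.31 [257.4 298.9] [0.759 0.178 0.019]
scene post_a 0.9 [318.9 190.3] [0.501 0.019 0.068]
scene post_a 0.65 [233.3 165.7] [ 0.62  -0.176  0.063]
scene tier 0.59 [289.7 200.9] [ 0.547 -0.033  0.019]
scene cone_small 0.81 [381.6 245. ] [0.473 0.21  0.039]
scene cone_small 0.74 [277.2 186.7] [ 0.55  -0.084  0.03 ]
top cone 0.84 [192.7 213.5] [0.587 0.236 0.088]
top cone 0.7 [332.5 248.1] [ 0.546 -0.089  0.031]
top cone 0.59 [231.4 225.5] [0.567 0.145 0.088]
top cone 0.58 [228.3 196.2] [0.643 0.165 0.053]
top cup 0.88 [302.1 211. ] [ 0.628 -0.01   0.033]
top cup 0.34 [196.6 213.8] [0.587 0.228 0.084]
top cup_ring 0.68 [304.3 210.6] [ 0.629 -0.016  0.036]
top post_a 0.79 [382.5 230.3] [ 0.593 -0.198  0.062]
top post_a 0.65 [287.9 266.7] [0.484 0.01  0.113]
top tier 0.86 [331.8 265.2] [ 0.508 -0.092  0.02 ]
top cone_small 0.36 [335.4 264.7] [ 0.51  -0.1    0.015]
```

View pics/scene.png

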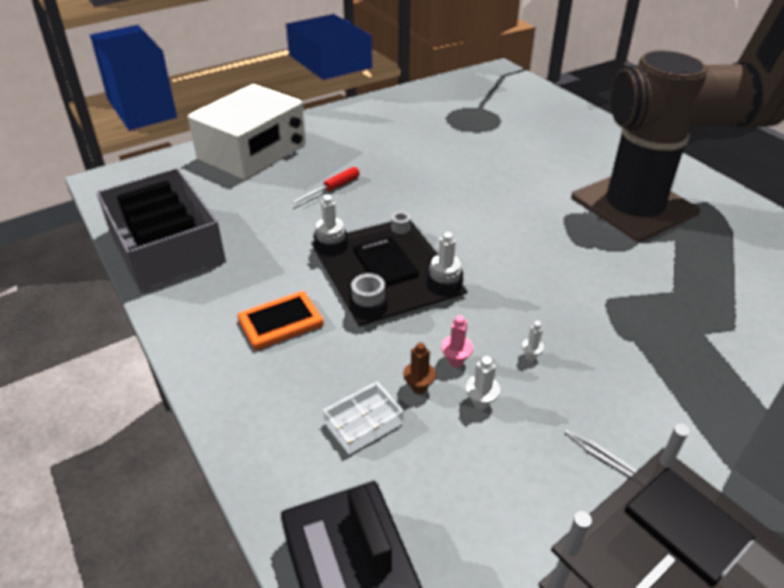

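View pics/top.png

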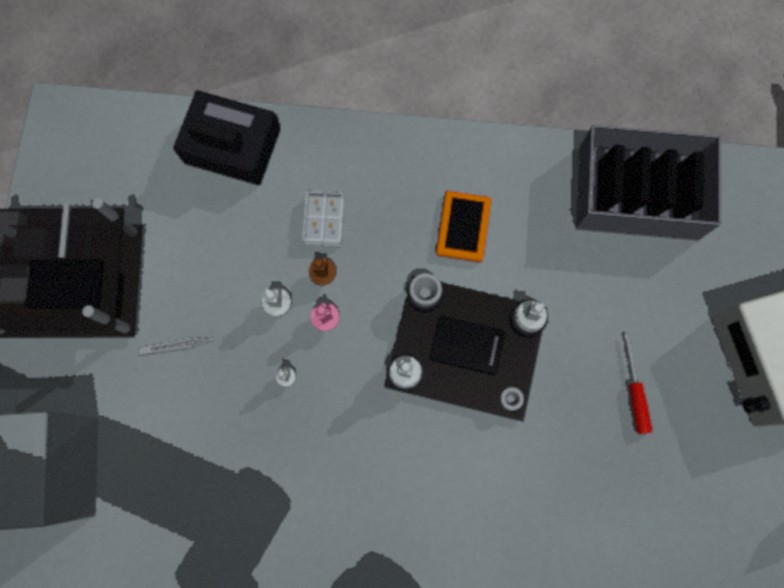

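Scene picture: the cone-like shapes are the aluminium large post (346,277), a brown one (299,265), a pink one (328,246), and the small aluminium post (381,243). The bare aluminium, larger one at (346,277), seen at (197,213) in top, fits. The empty wide cup is at (263,208) in scene and (303,208) in top. I'll confirm with a crop and measure.

Run:
```python
from h import *
z=np.load("scene.npz");t=np.load("top.npz")
a=z["p"][225:305,280:400];b=t["p"][170:290,150:270]
cv2.imwrite("pics/crop.png",np.hstack([cv2.resize(a,(540,360),interpolation=2),cv2.resize(b,(360,360),interpolation=2)])[:,:800,::-1]) 
for n,q in(("scene",z),("top",t)):
    C=cloud(n,q["d"]);P=C[(q["d"]>0)]
    for nm,c,lo,hi in(("cone",(.597,.24),.03,.1),("cone",(.597,.24),.05,.082),("cup",(.635,.0),.045,.08),("cup",(.635,.0),.03,.08)):
        s=P[(np.hypot(P[:,0]-c[0],P[:,1]-c[1])<.05)&(P[:,2]>lo)&(P[:,2]<hi)]
        print(n,nm,lo,len(s),s.min(0).round(3),s.max(0).round(3),np.median(s,0).round(3))
st=ctrl.get_state();print(R.from_quat(st["tcp_rot"]).as_matrix().round(3))
```

```text
scene cone 0.03 534 [0.569 0.214 0.031] [0.618 0.259 0.097] [0.6   0.243 0.048]
scene cone 0.05 161 [0.582 0.227 0.05 ] [0.604 0.248 0.082] [0.602 0.244 0.066]
scene cup 0.045 434 [ 0.606 -0.039  0.045] [0.665 0.017 0.07 ] [ 0.634 -0.012  0.059]
scene cup 0.03 647 [ 0.601 -0.039  0.03 ] [0.665 0.019 0.07 ] [ 0.636 -0.003  0.053]
top cone 0.03 322 [0.57  0.212 0.03 ] [0.617 0.258 0.097] [0.588 0.23  0.038]
top cone 0.05 59 [0.583 0.224 0.051] [0.604 0.246 0.082] [0.586 0.229 0.071]
top cup 0.045 335 [ 0.606 -0.041  0.045] [0.658 0.012 0.072] [ 0.635 -0.014  0.061]
top cup 0.03 553 [ 0.6   -0.046  0.031] [0.66  0.017 0.072] [ 0.63  -0.013  0.053]
[[-0.961  0.276  0.   ]
 [ 0.276  0.961  0.   ]
 [-0.     0.    -1.   ]]
```

View pics/crop.png

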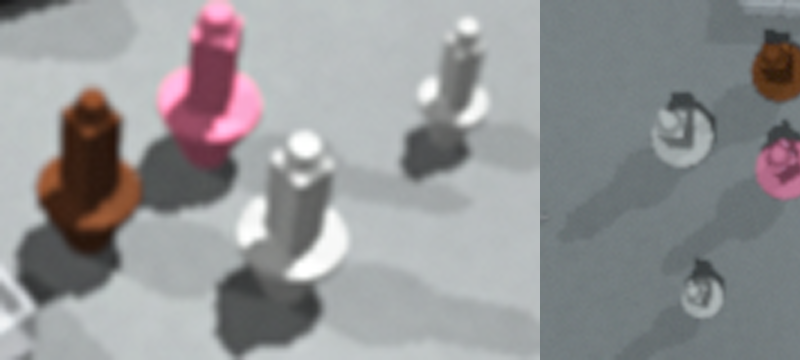

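Crop: the shiny large post stands at front centre, with brown and pink look-alikes to its left and the small post upper right. The target is confirmed at about (0.593, 0.236). Moving above it.

Call:
carry_out --deltas '[-0.05,-0.028,0,0,0,0,-0.1,-0.056,0,0,0,0,-0.15,-0.084,0,0,0,0,-0.2,-0.112,0,0,0,0,-0.25,-0.14,0,0,0,0]' --grip 100

```text
time: 1.42
eef_pos: [0.3891, 0.4438, 0.2316]
tcp_rot: [0.139, 0.99, 0.0, 0.0]
contact_force: [0.9, 0.3, 0.2]
opening: 1.001
finger_force: 0.0
```

Call:
carry_out --deltas '[-0.05,-0.028,0,0,0,0,-0.1,-0.056,0,0,0,0,-0.15,-0.084,0,0,0,0,-0.2,-0.112,0,0,0,0,-0.255,-0.144,0,0,0,0]'

```text
time: 2.05
eef_pos: [0.5936, 0.2359, 0.2316]
tcp_rot: [0.139, 0.99, 0.0, 0.0]
contact_force: [0.5, 0.1, -1.1]
opening: 1.0
finger_force: 0.0
```

Run:
```python
from h import *
st=ctrl.get_state();p,d=ctrl.read_camera("wrist");np.savez("w1",p=p,d=d)
print(st["eef_pos"],st["tcp_rot"],st["qpos"].round(2)); print(np.array(ctrl.camera_model("wrist")["hand_eye"]).round(3))
for q in("cone","cone_small"):
    for r in ctrl.find_in("wrist",q): print(q,r)
save("w1",p,f=1.4)
C=cloud("wrist",d,st);P=C[d>0]
for lo,hi in((.03,.04),(.045,.08),(.08,.1)):
    s=P[(np.hypot(P[:,0]-.593,P[:,1]-.236)<.04)&(P[:,2]>lo)&(P[:,2]<hi)]
    if len(s): print(lo,len(s),s.min(0).round(4),s.max(0).round(4),cv2.minAreaRect(s[:,:2].astype(np.float32)*1000))
```

```text
[0.5936354  0.23589922 0.23161905] [1.39247274e-01 9.90257578e-01 2.36786750e-04 2.62623772e-04] [ 0.22  0.21  1.67  0.    1.26 -1.07]
[[ 0.    -0.945 -0.326  0.084]
 [ 1.     0.     0.    -0.001]
 [-0.    -0.326  0.945 -0.142]
 [ 0.     0.     0.     1.   ]]
cone {'uv': [274.5, 183.9], 'score': 0.98}
cone {'uv': [198.0, 189.1], 'score': 0.94}
cone {'uv': [230.3, 249.7], 'score': 0.69}
cone_small {'uv': [214.1, 74.8], 'score': 0.7}
0.03 878 [0.5696 0.2119 0.0302] [0.6148 0.2588 0.0398] ((591.4323120117188, 235.432373046875), (47.13258361816406, 44.01266860961914), 82.27536010742188)
0.045 180 [0.5828 0.2255 0.0452] [0.6027 0.2454 0.0799] ((588.29931640625, 240.0700225830078), (27.44906997680664, 13.502313613891602), 46.165016174316406)
0.08 440 [0.5832 0.2254 0.08  ] [0.6034 0.2453 0.095 ] ((593.272705078125, 235.30670166015625), (20.166542053222656, 19.780790328979492), 1.1131460666656494)
```

View pics/w1.png

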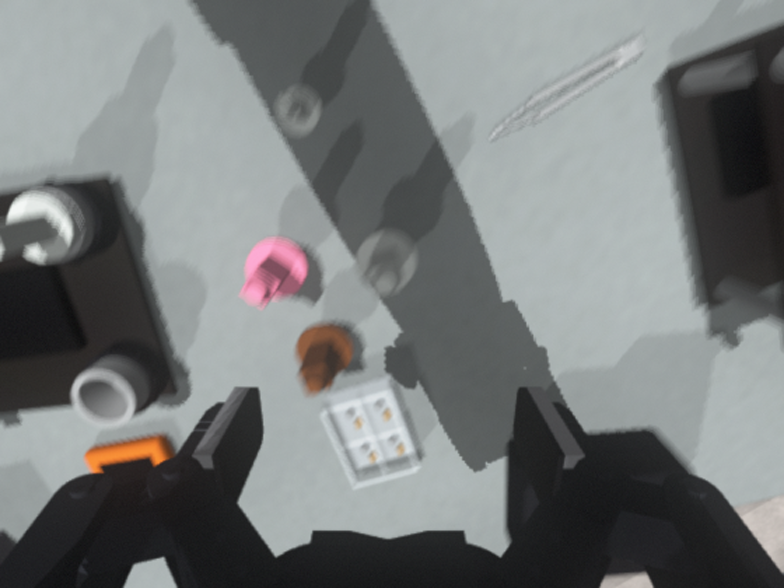

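Wrist view: the large post is at (275,184) in camera pixels, pink at (197,192), brown at (231,253), the cup at (75,280). The stem is at (0.5933, 0.2353) and square to the world axes, so I'll turn the tool 16° and descend.

Call:
carry_out --deltas '[0,0,0.03,0,0,-0.14,0,0,0.06,0,0,-0.279,0,0,0.09,0,0,-0.279,0,0,0.105,0,0,-0.279,0,0,0.105,0,0,-0.279]' --grip 60

```text
time: 2.82
eef_pos: [0.5913, 0.2378, 0.1253]
tcp_rot: [-0.0, 1.0, -0.0, -0.001]
contact_force: [0.1, -0.1, 1.1]
opening: 0.596
finger_force: 0.0
```

Run:
```python
from h import *
st=ctrl.get_state();p,d=ctrl.read_camera("wrist")
print(st["eef_pos"],st["tcp_rot"],st["opening"])
C=cloud("wrist",d,st);P=C[d>0]
for lo,hi in((.03,.04),(.08,.089),(.089,.1)):
    s=P[(np.hypot(P[:,0]-.593,P[:,1]-.236)<.03)&(P[:,2]>lo)&(P[:,2]<hi)]
    if len(s): print(lo,len(s),s.min(0).round(4),s.max(0).round(4),cv2.minAreaRect(s[:,:2].astype(np.float32)*1000))
save("w2",p,f=1.4)
```

```text
[0.59129486 0.23776312 0.12525103] [-9.78574563e-05  9.99999178e-01 -2.11106204e-04 -1.26105163e-03] 0.595819514436064
0.03 1728 [0.5694 0.2119 0.0301] [0.613  0.2587 0.04  ] ((590.890625, 235.5049285888672), (46.795875549316406, 43.16105651855469), 87.97427368164062)
0.08 541 [0.5826 0.2254 0.08  ] [0.603  0.2452 0.089 ] ((592.784423828125, 235.2294464111328), (20.230863571166992, 19.788185119628906), 0.8986130952835083)
0.089 421 [0.5847 0.2276 0.089 ] [0.599  0.2424 0.0947] ((592.172119140625, 235.6384735107422), (14.269293785095215, 13.870575904846191), 66.74140167236328)
```

View pics/w2.png

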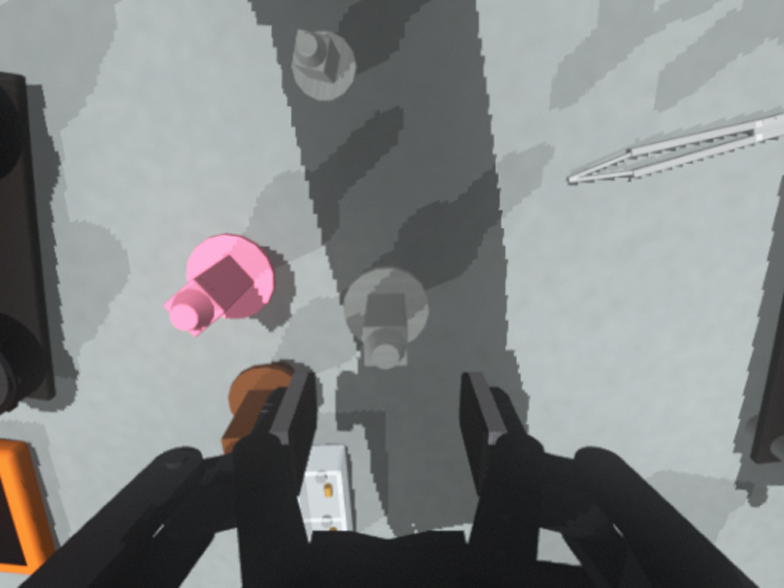

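Wrist view: the post is upright, centred at (386,320) in the enlarged picture, between the fingers (290–490), and clear of pink and brown. Descending.

Call:
carry_out --deltas '[0,0,0.03,0,0,0,0,0,0.055,0,0,0,0,0,0.075,0,0,0,0,0,0.0845,0,0,0,0,0,0.0845,0,0,0]'

```text
time: 3.5
eef_pos: [0.5925, 0.2372, 0.0417]
tcp_rot: [0.0, 1.0, -0.0, -0.0]
contact_force: [-0.3, -0.2, 1.0]
opening: 0.596
finger_force: 0.0
```

Call:
carry_out --deltas '[0,-0.0018,0,0,0,0,0,-0.0018,0,0,0,0]'

```text
time: 3.75
eef_pos: [0.5933, 0.2354, 0.043]
tcp_rot: [0.0, 1.0, 0.0, 0.001]
contact_force: [0.2, 0.4, 0.4]
opening: 0.598
finger_force: 0.0
```

Call:
carry_out --deltas '[0,0,0,0,0,0,0,0,0,0,0,0,0,0,0,0,0,0,0,0,0,0,0,0,0,0,0,0,0,0]' --grip 0 --grip_force 40

```text
time: 4.38
eef_pos: [0.5928, 0.2354, 0.0423]
tcp_rot: [0.0, 1.0, 0.0, 0.0]
contact_force: [-1.3, -0.0, 3.2]
opening: 0.231
finger_force: 41.4
```

Call:
carry_out --deltas '[0,0,-0.02,0,0,0,0,0,-0.05,0,0,0,0,0,-0.09,0,0,0,0,0,-0.13,0,0,0,0,0,-0.15,0,0,0]'

```text
time: 5.0
eef_pos: [0.5935, 0.2356, 0.1953]
tcp_rot: [0.0, 1.0, 0.001, 0.002]
contact_force: [0.4, 0.4, -1.9]
opening: 0.225
finger_force: 40.9
```

Call:
carry_out --deltas '[-0.005,-0.03,0,0,0,0,-0.01,-0.07,0,0,0,0,-0.015,-0.105,0,0,0,0,-0.015,-0.13,0,0,0,0,-0.015,-0.13,0,0,0,0]'

```text
time: 5.62
eef_pos: [0.6069, 0.1037, 0.1908]
tcp_rot: [0.002, 1.0, -0.0, -0.001]
contact_force: [0.4, -0.0, -2.7]
opening: 0.225
finger_force: 40.9
```

Run:
```python
from h import *
st=ctrl.get_state();p,d=ctrl.read_camera("wrist");np.savez("w3",p=p,d=d)
print(st["eef_pos"],st["tcp_rot"],st["opening"],st["contact_force"])
for q in("cup","cup_ring"):
    for r in ctrl.find_in("wrist",q): print(q,r)
C=cloud("wrist",d,st);P=C[d>0]
s=P[(np.hypot(P[:,0]-.633,P[:,1]+.014)<.05)&(P[:,2]>.03)&(P[:,2]<.09)]
print(np.histogram(s[:,2],bins=np.arange(.03,.09,.002)))
save("w3",p,f=1.4)
```

```text
[0.60686233 0.10374456 0.19084089] [ 1.79241351e-03  9.99997870e-01 -3.05756268e-05 -1.02327013e-03] 0.22525220526253018 [ 0.35683484 -0.00589958 -2.68611224]
cup {'uv': [9.5, 195.9], 'score': 0.37}
cup_ring {'uv': [158.1, 220.6], 'score': 0.77}
(array([ 46,  47, 182, 163, 145, 533, 178, 126, 123, 131, 143, 129, 150,
       142, 165, 163, 361, 742,  17,   0,   0,   0,   0,   0,   0,   0,
         0,   0,   0]), array([0.03 , 0.032, 0.034, 0.036, 0.038, 0.04 , 0.042, 0.044, 0.046,
       0.048, 0.05 , 0.052, 0.054, 0.056, 0.058, 0.06 , 0.062, 0.064,
       0.066, 0.068, 0.07 , 0.072, 0.074, 0.076, 0.078, 0.08 , 0.082,
       0.084, 0.086, 0.088]))
```

View pics/w3.png

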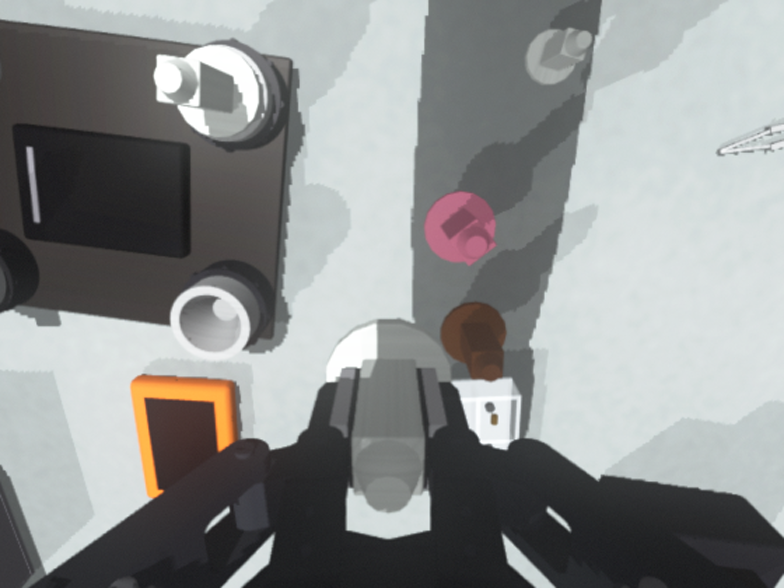

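Wrist view: the cup rim is centred at about (213,320) in the enlarged picture and the held post's collar at about (388,360), upright. I'll fit the rim circle and the collar from the depth, then move over.

```bash
cat >> h.py <<'E'
from scipy.optimize import least_squares
def rim(P,c,lo,hi,ri=.0204,ro=.026):
    s=P[(np.hypot(P[:,0]-c[0],P[:,1]-c[1])<.045)&(P[:,2]>lo)&(P[:,2]<hi)]
    f=lambda q:(lambda r:np.maximum(ri-r,0)+np.maximum(r-ro,0))(np.hypot(s[:,0]-q[0],s[:,1]-q[1]))*1000
    # mean of the fit over starts: annulus hinge fit
    X=[least_squares(f,np.array(c)+o,x_scale=.001,loss="soft_l1",f_scale=.5).x for o in .004*np.array([[1,0],[-1,0],[0,1],[0,-1]])]
    return np.mean(X,0),np.ptp(X,0),len(s)
E
python3 - <<'E'
from h import *
from types import SimpleNamespace
z=np.load("w3.npz")
st=ctrl.get_state();st0=dict(eef_pos=[.60686233,.10374456,.19084089],tcp_rot=[1.79241351e-03,9.99997870e-01,-3.05756268e-05,-1.02327013e-03])
C=cloud("wrist",z["d"],st0);P=C[z["d"]>0]
print("rim",rim(P,(.633,-.014),.063,.067))
s=P[(np.hypot(P[:,0]-.633,P[:,1]+.014)<.05)&(P[:,2]>.063)&(P[:,2]<.067)];print(cv2.minEnclosingCircle(s[:,:2].astype(np.float32)*1000),np.median(s[:,2]))
t=P[(np.hypot(P[:,0]-.607,P[:,1]-.104)<.035)&(P[:,2]>.17)&(P[:,2]<.19)]
print("collar",len(t),t.min(0),t.max(0),np.median(t[:,2]))
tt=t[(t[:,2]>np.median(t[:,2])-.002)];print(cv2.minEnclosingCircle(tt[:,:2].astype(np.float32)*1000))
s=P[(np.hypot(P[:,0]-.607,P[:,1]-.104)<.035)&(P[:,2]>.2)&(P[:,2]<.245)];
h=np.histogram(s[:,2],bins=np.arange(.2,.246,.002));print(h)
for n in("scene","top"):
    q=np.load(n+".npz");P=cloud(n,q["d"])[q["d"]>0];print(n,rim(P,(.633,-.014),.0625,.068))
E
```

```text
rim (array([ 0.63196498, -0.01303391]), array([2.39026354e-10, 9.21604779e-10]), 1016)
((632.2313232421875, -13.337343215942383), 26.26986312866211) 0.06443732101259289
collar 2502 [0.58313379 0.07952093 0.17774393] [0.60765586 0.12605452 0.18998142] 0.18390640645748643
((604.7308349609375, 102.82157897949219), 23.377092361450195)
(array([ 195,  207,  225,  243,  244,  231,  249,  266,  286,  285,  267,
        238,  238,  560,  309,  694,  737,  706,  784,  692, 1108,  998]), array([0.2  , 0.202, 0.204, 0.206, 0.208, 0.21 , 0.212, 0.214, 0.216,
       0.218, 0.22 , 0.222, 0.224, 0.226, 0.228, 0.23 , 0.232, 0.234,
       0.236, 0.238, 0.24 , 0.242, 0.244]))
scene (array([ 0.63357751, -0.01275863]), array([3.77069242e-09, 1.27297474e-09]), 157)
top (array([ 0.63217904, -0.01373937]), array([3.81351395e-09, 9.25359326e-10]), 127)
```

Call:
carry_out --deltas '[-0.006,-0.03,0,0,0,0,-0.014,-0.07,0,0,0,0,-0.021,-0.1,0,0,0,0,-0.0245,-0.116,0,0,0,0,-0.0245,-0.116,0,0,0,0]'

```text
time: 6.4
eef_pos: [0.6319, -0.0106, 0.1916]
tcp_rot: [0.001, 1.0, 0.0, -0.0]
contact_force: [-0.7, 0.3, -2.0]
opening: 0.231
finger_force: 41.0
```

Call:
carry_out --deltas '[0,0,0,0,0,0,0,0,0.02,0,0,0,0,0,0.035,0,0,0,0,0,0.045,0,0,0,0,0,0.045,0,0,0]'

```text
time: 7.02
eef_pos: [0.6308, -0.0104, 0.1449]
tcp_rot: [0.0, 1.0, 0.0, -0.002]
contact_force: [0.5, -0.0, -2.4]
opening: 0.228
finger_force: 40.9
```

Run:
```python
from h import *
for i in range(4):
    st=ctrl.get_state();p,d=ctrl.read_camera("wrist");print(st["eef_pos"].round(4),R.from_quat(st["tcp_rot"]).as_matrix()[:,2].round(4),st["contact_force"].round(2))
C=cloud("wrist",d,st);P=C[d>0]
print("rim",rim(P,(.632,-.013),.063,.067))
e=st["eef_pos"];zc=e[2]-.0425+.036
t=P[(np.hypot(P[:,0]-e[0],P[:,1]-e[1])<.035)&(abs(P[:,2]-zc)<.002)]
print("collar",len(t),t.min(0),t.max(0),cv2.minEnclosingCircle(t[:,:2].astype(np.float32)*1000))
save("w4",p,f=1.4)
```

```text
[ 0.6308 -0.0104  0.1449] [-3.4e-03  6.0e-04 -1.0e+00] [ 0.47 -0.02 -2.41]
[ 0.6315 -0.0106  0.146 ] [-1.3e-03  2.0e-04 -1.0e+00] [ 0.2   0.13 -2.92]
[ 0.632  -0.0107  0.1469] [ 3.e-04 -1.e-04 -1.e+00] [ 0.28  0.38 -2.59]
[ 0.6323 -0.0108  0.1474] [ 1.2e-03 -2.0e-04 -1.0e+00] [ 0.12 -0.26 -3.11]
rim (array([ 0.632463  , -0.01389787]), array([1.18217480e-09, 6.48266961e-11]), 1039)
collar 2166 [ 0.60878683 -0.03494474  0.13893778] [0.6332646  0.01154956 0.14292161] ((630.38916015625, -11.714094161987305), 23.349361419677734)
```

View pics/w4.png

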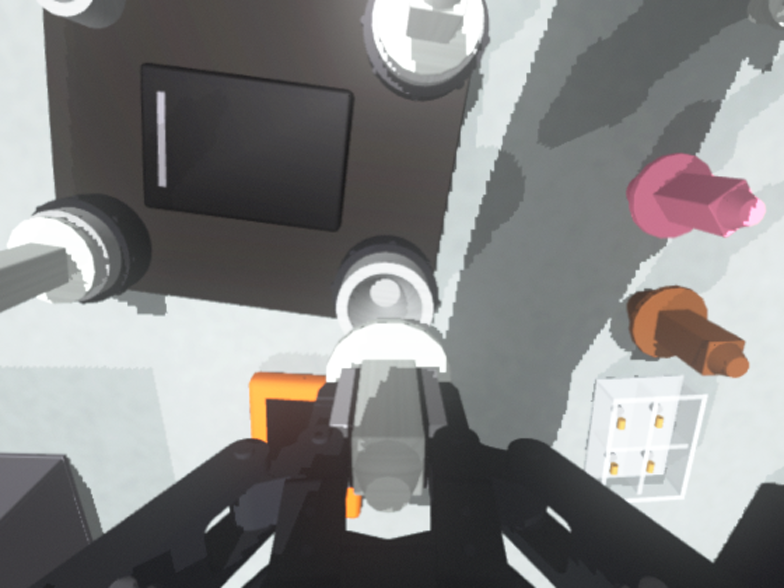

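Wrist view: the cup mouth is at (385,300) in the enlarged picture, straight in line with the post at (388,350). Shifting y by −1.9 mm and lowering into the mouth.

Call:
carry_out --deltas '[0,-0.0019,0.012,0,0,0,0,-0.0019,0.024,0,0,0,0,-0.0019,0.036,0,0,0,0,-0.0019,0.046,0,0,0,0,-0.0019,0.046,0,0,0]'

```text
time: 7.85
eef_pos: [0.6309, -0.0124, 0.0991]
tcp_rot: [0.0, 1.0, 0.0, -0.001]
contact_force: [-0.9, 0.5, -3.0]
opening: 0.23
finger_force: 40.9
```

Call:
carry_out --deltas '[0,0,0,0,0,0,0,0,0,0,0,0,0,0,0,0,0,0]'

```text
time: 8.22
eef_pos: [0.6322, -0.0126, 0.1014]
tcp_rot: [0.0, 1.0, -0.0, 0.001]
contact_force: [0.0, -0.1, -2.9]
opening: 0.228
finger_force: 40.9
```

```bash
cat > q.py <<'E'
from h import *
st=ctrl.get_state();p,d=ctrl.read_camera("wrist");print(st["eef_pos"].round(4),R.from_quat(st["tcp_rot"]).as_rotvec().round(4),st["contact_force"].round(2),st["wrist_torque"].round(3))
C=cloud("wrist",d,st);P=C[d>0]
print("rim",rim(P,(.632,-.013),.063,.067))
e=st["eef_pos"];zc=e[2]-.0425+.036
t=P[(np.hypot(P[:,0]-e[0],P[:,1]-e[1])<.035)&(abs(P[:,2]-zc)<.002)]
print("collar",len(t),t.min(0),t.max(0))
E
python3 q.py
```

```text
[ 0.6322 -0.0126  0.1014] [ 1.2000e-03  3.1406e+00 -3.0000e-04] [ 0.02 -0.09 -2.85] [-0.005  0.019 -0.018]
rim (array([ 0.63243009, -0.01383271]), array([1.36501921e-12, 2.70096445e-14]), 1107)
collar 2172 [ 0.60863368 -0.03677231  0.09293003] [0.63284687 0.00974916 0.09688489]
```

Call:
carry_out --deltas '[0,0,0.004,0,0,0,0,0,0.008,0,0,0,0,0,0.012,0,0,0,0,0,0.015,0,0,0,0,0,0.015,0,0,0]'

```text
time: 8.9
eef_pos: [0.6315, -0.0125, 0.0853]
tcp_rot: [0.0, 1.0, 0.0, -0.0]
contact_force: [0.4, 0.1, -2.1]
opening: 0.227
finger_force: 40.9
```

Call:
carry_out --deltas '[0,0,0.0005,0,0,0,0,0,0.001,0,0,0,0,0,0.0015,0,0,0,0,0,0.002,0,0,0,0,0,0.002,0,0,0]'

```text
time: 9.52
eef_pos: [0.6318, -0.0126, 0.0838]
tcp_rot: [0.0, 1.0, 0.0, -0.0]
contact_force: [0.1, -0.5, -2.3]
opening: 0.228
finger_force: 40.9
```

Call:
carry_out --deltas '[0,0,0.0003,0,0,0,0,0,0.0006,0,0,0,0,0,0.001,0,0,0,0,0,0.001,0,0,0]'

```text
time: 10.02
eef_pos: [0.6318, -0.0126, 0.0827]
tcp_rot: [0.0, 1.0, 0.0, -0.0]
contact_force: [-0.1, -0.1, -2.9]
opening: 0.231
finger_force: 40.9
```

Call:
carry_out --deltas '[0,0,0.0003,0,0,0,0,0,0.0006,0,0,0,0,0,0.001,0,0,0,0,0,0.001,0,0,0]'

```text
time: 10.52
eef_pos: [0.6319, -0.0127, 0.0821]
tcp_rot: [0.0, 1.0, -0.0, 0.0]
contact_force: [-0.2, -1.0, -0.5]
opening: 0.229
finger_force: 41.0
```

Call:
carry_out --deltas '[0,-0.0002,0.0001,0,0,0,0,-0.0003,0.0003,0,0,0,0,-0.0003,0.0003,0,0,0,0,-0.0003,0.0003,0,0,0]'

```text
time: 11.02
eef_pos: [0.6318, -0.0129, 0.0817]
tcp_rot: [0.0, 1.0, -0.0, -0.0]
contact_force: [-2.3, 0.1, 1.2]
opening: 0.229
finger_force: 41.2
```

Call:
carry_out --deltas '[0.0002,0,0.0002,0,0,0,0.0003,0,0.0003,0,0,0,0.0003,0,0.0003,0,0,0,0.0003,0,0.0003,0,0,0]'

```text
time: 11.52
eef_pos: [0.6318, -0.0129, 0.0816]
tcp_rot: [0.0, 1.0, -0.0, 0.0]
contact_force: [-1.9, -0.6, 3.1]
opening: 0.228
finger_force: 41.5
```

Call:
carry_out --deltas '[0.0002,0,0.0002,0,0,0,0.0003,-0.0001,0.0003,0,0,0,0.0003,-0.0001,0.0003,0,0,0,0.0003,-0.0001,0.0003,0,0,0]'

```text
time: 12.02
eef_pos: [0.6318, -0.013, 0.0816]
tcp_rot: [0.0, 1.0, 0.0, 0.001]
contact_force: [-2.2, -0.6, 4.9]
opening: 0.226
finger_force: 41.7
```

```bash
python3 q.py
```

```text
[ 0.6318 -0.013   0.0816] [1.4000e-03 3.1402e+00 0.0000e+00] [-2.18 -0.63  4.85] [0.095 0.311 0.024]
rim (array([ 0.63186011, -0.01386543]), array([2.42472709e-13, 3.15858451e-14]), 899)
collar 2172 [ 0.60812405 -0.03719569  0.0731287 ] [0.6326019  0.00943318 0.07710867]
```

Call:
carry_out --deltas '[0.0002,0,0.0003,0,0,0,0.0003,0,0.0004,0,0,0,0.0003,0,0.0004,0,0,0,0.0003,0,0.0004,0,0,0]'

```text
time: 12.58
eef_pos: [0.6317, -0.013, 0.0816]
tcp_rot: [0.0, 1.0, -0.0, 0.001]
contact_force: [-1.3, 0.5, 6.3]
opening: 0.231
finger_force: 41.9
```

Call:
carry_out --deltas '[0.0001,0,0.0002,0,0,0,0.0001,0,0.0002,0,0,0,0.0001,0,0.0002,0,0,0,0.0001,0,0.0002,0,0,0]'

```text
time: 13.08
eef_pos: [0.6318, -0.013, 0.0816]
tcp_rot: [0.0, 1.0, -0.0, 0.001]
contact_force: [-2.9, 0.7, 6.7]
opening: 0.228
finger_force: 41.9
```

Call:
carry_out --deltas '[0.0001,0,0.0003,0,0,0,0.0002,0,0.0004,0,0,0,0.0002,0,0.0004,0,0,0,0.0002,0,0.0004,0,0,0,0.0002,0,0.0004,0,0,0]'

```text
time: 13.7
eef_pos: [0.6317, -0.0129, 0.0815]
tcp_rot: [0.0, 1.0, -0.0, 0.001]
contact_force: [-1.5, -0.2, 7.1]
opening: 0.226
finger_force: 42.1
```

Call:
carry_out --deltas '[-0.0003,0,-0.001,0,0,0,-0.0006,0,-0.003,0,0,0,-0.001,0,-0.005,0,0,0,-0.001,0,-0.007,0,0,0,-0.001,0,-0.008,0,0,0]'

```text
time: 14.32
eef_pos: [0.631, -0.0129, 0.0874]
tcp_rot: [0.0, 1.0, 0.0, -0.001]
contact_force: [0.5, 0.7, -2.1]
opening: 0.227
finger_force: 40.9
```

Call:
carry_out --deltas '[0,0,0,0,0,0,0,0,0,0,0,0]'

```text
time: 14.58
eef_pos: [0.6315, -0.013, 0.0878]
tcp_rot: [0.0, 1.0, 0.0, -0.0]
contact_force: [-0.3, 0.6, -2.0]
opening: 0.226
finger_force: 40.9
```

Call:
carry_out --deltas '[0,0.001,0,0.045,0,0,0,0.002,0,0.09,0,0,0,0.003,0.0002,0.135,0,0,0,0.0039,0.0003,0.175,0,0,0,0.0039,0.0003,0.175,0,0]'

```text
time: 15.2
eef_pos: [0.6314, -0.0084, 0.0874]
tcp_rot: [-0.0, 0.996, -0.087, -0.0]
contact_force: [0.2, -1.0, -1.9]
opening: 0.224
finger_force: 40.8
```

```bash
cat > t.py <<'E'
from h import *
st=ctrl.get_state();M=R.from_quat(st["tcp_rot"]).as_matrix();tip=st["eef_pos"]+M[:,2]*.0425
print(st["eef_pos"].round(4),"tip",tip.round(4),"z",(-M[:,2]).round(3),np.degrees(np.arccos(-M[2,2])).round(2),st["contact_force"].round(2),"down in tool",(M.T@[0,0,-1]).round(4))
E
python3 t.py
```

```text
[ 0.6314 -0.0084  0.0874] tip [ 0.6314 -0.0158  0.0455] z [0.    0.174 0.985] 9.99 [ 0.17 -1.03 -1.89] down in tool [-5.000e-04  1.735e-01  9.848e-01]
```

Call:
carry_out --deltas '[0,0.0001,0.0005,0,0,0,0,0.0002,0.001,0,0,0,0,0.0002,0.001,0,0,0,0,0.0002,0.001,0,0,0]'

```text
time: 15.7
eef_pos: [0.6317, -0.0092, 0.0868]
tcp_rot: [0.001, 0.996, -0.087, 0.0]
contact_force: [-0.8, 1.0, -1.5]
opening: 0.234
finger_force: 40.9
```

Call:
carry_out --deltas '[0,0.0001,0.0004,0,0,0,0,0.0001,0.0008,0,0,0,0,0.0001,0.0008,0,0,0,0,0.0001,0.0008,0,0,0]'

```text
time: 16.2
eef_pos: [0.6318, -0.009, 0.086]
tcp_rot: [0.0, 0.996, -0.087, 0.0]
contact_force: [-0.8, 1.1, -0.2]
opening: 0.229
finger_force: 41.1
```

Call:
carry_out --deltas '[0,0.0001,0.0003,0,0,0,0,0.0001,0.0005,0,0,0,0,0.0001,0.0005,0,0,0,0,0.0001,0.0005,0,0,0]'

```text
time: 16.7
eef_pos: [0.6318, -0.009, 0.0857]
tcp_rot: [0.0, 0.996, -0.087, 0.0]
contact_force: [0.4, 3.0, 1.9]
opening: 0.229
finger_force: 41.5
```

Call:
carry_out --deltas '[0,0,0,0,0,0,0,0,0,0,0,0,0,0,0,0,0,0]'

```text
time: 17.08
eef_pos: [0.6318, -0.009, 0.0856]
tcp_rot: [0.0, 0.996, -0.087, 0.0]
contact_force: [-1.3, 2.8, 3.8]
opening: 0.23
finger_force: 41.7
```

```bash
python3 t.py
```

```text
[ 0.6318 -0.009   0.0856] tip [ 0.6318 -0.0164  0.0438] z [-0.     0.174  0.985] 10.02 [-1.31  2.84  3.79] down in tool [5.000e-04 1.740e-01 9.847e-01]
```

Call:
carry_out --deltas '[0,-0.0002,-0.001,0,0,0,0,-0.0004,-0.0025,0,0,0,0,-0.0007,-0.004,0,0,0,0,-0.0009,-0.005,0,0,0,0,-0.0009,-0.005,0,0,0]'

```text
time: 17.7
eef_pos: [0.6314, -0.0094, 0.0902]
tcp_rot: [0.0, 0.996, -0.088, -0.0]
contact_force: [-0.4, 1.7, -2.4]
opening: 0.228
finger_force: 41.0
```

Call:
carry_out --deltas '[0,-0.001,0,-0.045,0,0,0,-0.002,0,-0.09,0,0,0,-0.003,0.0002,-0.135,0,0,0,-0.0039,0.0003,-0.175,0,0,0,-0.0039,0.0003,-0.175,0,0]'

```text
time: 18.32
eef_pos: [0.6316, -0.0138, 0.0907]
tcp_rot: [0.001, 1.0, -0.0, -0.0]
contact_force: [0.2, -0.7, -1.9]
opening: 0.227
finger_force: 41.0
```

Call:
carry_out --deltas '[0,0,0,0,0,0,0,0,0,0,0,0]'

```text
time: 18.58
eef_pos: [0.6316, -0.0127, 0.0907]
tcp_rot: [0.0, 1.0, -0.0, -0.0]
contact_force: [-0.0, 0.4, -2.9]
opening: 0.223
finger_force: 41.0
```

```bash
python3 t.py; python3 q.py
```

```text
[ 0.6316 -0.0127  0.0907] tip [ 0.6315 -0.0127  0.0482] z [0. 0. 1.] 0.02 [-0.02  0.4  -2.89] down in tool [-1.e-04  4.e-04  1.e+00]
[ 0.6316 -0.0127  0.0907] [-4.0000e-04 -3.1415e+00  6.0000e-04] [-0.02  0.4  -2.89] [ 0.002 -0.03   0.028]
rim (array([ 0.63232465, -0.01391076]), array([3.35265149e-12, 1.13317741e-11]), 1079)
collar 2182 [ 0.60795544 -0.03691943  0.08220939] [0.63243142 0.00967763 0.08615846]
```

Call:
carry_out --deltas '[0,0,0.002,0,0,0,0,-0.0001,0.004,0,0,0,0,-0.0002,0.006,0,0,0,0,-0.0003,0.0075,0,0,0,0,-0.0003,0.0075,0,0,0]'

```text
time: 19.25
eef_pos: [0.6315, -0.0133, 0.083]
tcp_rot: [0.0, 1.0, 0.0, -0.0]
contact_force: [-0.1, -0.6, -2.7]
opening: 0.23
finger_force: 41.0
```

Call:
carry_out --deltas '[0,0,0.0004,0,0,0,0,0,0.0008,0,0,0,0,0,0.0012,0,0,0,0,0,0.0016,0,0,0,0,0,0.0016,0,0,0]'

```text
time: 19.88
eef_pos: [0.6317, -0.0131, 0.0819]
tcp_rot: [0.0, 1.0, 0.0, 0.0]
contact_force: [0.0, 0.6, -1.6]
opening: 0.228
finger_force: 41.1
```

Call:
carry_out --deltas '[0,0,0.0004,0,0,0,0,0,0.0008,0,0,0,0,0,0.001,0,0,0,0,0,0.001,0,0,0,0,0,0.001,0,0,0]'

```text
time: 20.5
eef_pos: [0.6318, -0.0131, 0.0816]
tcp_rot: [0.0, 1.0, 0.0, 0.0]
contact_force: [-2.5, 2.2, 4.9]
opening: 0.229
finger_force: 41.8
```

Call:
carry_out --deltas '[0,-0.0001,-0.0004,0,0,0,0,-0.0002,-0.0006,0,0,0,0,-0.0002,-0.0006,0,0,0]'

```text
time: 20.88
eef_pos: [0.6318, -0.0131, 0.0816]
tcp_rot: [0.0, 1.0, 0.0, 0.0]
contact_force: [-2.5, 3.9, 4.9]
opening: 0.228
finger_force: 41.8
```

Call:
carry_out --deltas '[0,0,0,0,0,0,0,0,0,0,0,0,0,0,0,0,0,0,0,0,0,0,0,0,0,0,0,0,0,0]' --grip 50

```text
time: 21.5
eef_pos: [0.6316, -0.0136, 0.0812]
tcp_rot: [0.0, 1.0, -0.0, -0.0]
contact_force: [-0.3, 0.0, -0.1]
opening: 0.497
finger_force: 0.0
```

```bash
python3 t.py; python3 q.py; python3 -c "
from h import *
p,d=ctrl.read_camera('wrist');save('w5',p,f=1.4)"
```

```text
[ 0.6316 -0.0136  0.0812] tip [ 0.6316 -0.0136  0.0387] z [0. 0. 1.] 0.01 [-0.33  0.03 -0.11] down in tool [-0.e+00  1.e-04  1.e+00]
[ 0.6316 -0.0136  0.0812] [-1.3000e-03 -3.1416e+00  2.0000e-04] [-0.33  0.03 -0.11] [-0.014 -0.025 -0.027]
rim (array([ 0.63141078, -0.01365652]), array([3.90869152e-04, 6.38870093e-05]), 862)
collar 3323 [ 0.6080948  -0.0373992   0.07268962] [0.65074762 0.00887846 0.07664472]
```

View pics/w5.png

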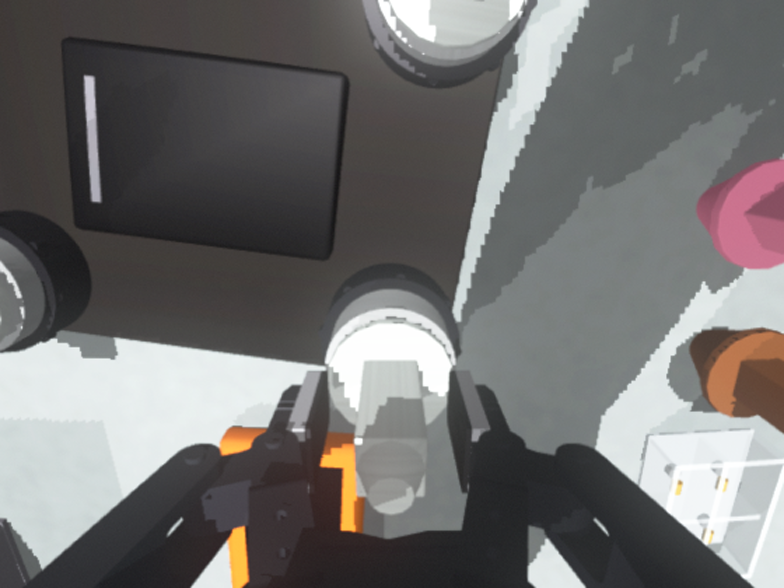

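Wrist view: the post stands upright and released in the cup at (390,370) in the enlarged picture, both fingers clear of the stem. Retreating straight up.

Call:
carry_out --deltas '[0,0,-0.015,0,0,0,0,0,-0.04,0,0,0,0,0,-0.08,0,0,0,0,0,-0.12,0,0,0,0,0,-0.12,0,0,0]'

```text
time: 22.22
eef_pos: [0.6344, -0.0139, 0.2077]
tcp_rot: [0.0, 1.0, -0.001, 0.005]
contact_force: [0.5, -0.6, -0.3]
opening: 0.501
finger_force: 0.0
```

Run:
```python
from h import *
st=ctrl.get_state();p,d=ctrl.read_camera("wrist");P=cloud("wrist",d,st)[d>0]
c=(.632,-.0136)
for lo,hi in((.063,.067),(.0735,.0775),(.09,.1225),(.1225,.14)):
    s=P[(np.hypot(P[:,0]-c[0],P[:,1]-c[1])<.03)&(P[:,2]>lo)&(P[:,2]<hi)]
    if len(s): print(lo,len(s),((s.min(0)+s.max(0))/2).round(4),s.max(0).round(4),np.ptp(s,0).round(4))
save("w6",p,f=1.4)
```

```text
0.063 279 [ 0.6248 -0.0136  0.0647] [0.6432 0.012  0.0665] [0.0367 0.0512 0.0035]
0.0735 1200 [ 0.6302 -0.0141  0.0754] [0.6516 0.0094 0.0774] [0.0429 0.0469 0.0039]
0.09 394 [ 0.6321 -0.0141  0.1063] [ 0.6424 -0.0042  0.1225] [0.0206 0.0199 0.0324]
0.1225 556 [ 0.632  -0.0141  0.1284] [ 0.6419 -0.0043  0.1342] [0.0198 0.0196 0.0117]
```

View pics/w6.png

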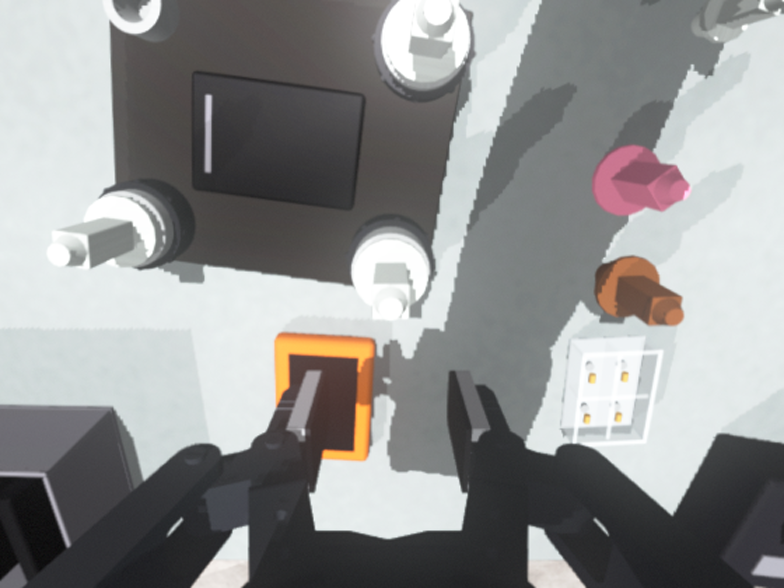

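The picture shows the post at (390,270) in the enlarged view, seated upright in the cup with stem and collar axes matching, and nothing else moved. Handing in.

```bash
python3 -c "
from plant import ctrl
print(ctrl.sign_off())"
```

```text
the job is handed in; nothing more can be done
None
```

The large post was pressed home with about 9–10 N by the wrist sensor, rocked 10° against the cup's wall, set back fully home and upright, and released; I handed the job in at about 22 s, and the hand-in returned no verdict.

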